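Pack a specimen tube into its transport canister

TASK

Pack the blue-capped specimen tube that stands by itself for transport, in this order: stand the metal canister in the pocket of the round grey base, put the brown sleeve into the canister, put the tube into the sleeve, then put the tall white cap over it all, mouth down, so that it sits squarely on the canister's rim. Set each piece down all the way and upright, without letting it drop, and leave the bottle, the jar and the dish where they stand.

Things in the scene. Friction and masses are not known exactly. Their poses are not given: they have to be found in the camera images.
- pocket (a point): Centre of the floor of the pocket in the round grey plastic base, a low disc fixed to the bench, 104 mm across and 18 mm high. The pocket is round, 72 mm across and 12 mm deep; this point lies 6 mm above the bench. The base stands in a different place of the far row each time.
- canister_center (a point): Centre (half-way up, 25 mm above its underside) of the metal canister: a short open-topped round aluminium pot, 60 mm outside diameter, 50 mm high, bore 52 mm, floor 8 mm thick. Starts standing on the bench, mouth up; loose, about 0.1 kg. Hold it near its rim, clear of the base's raised edge. Its own z axis points up.
- sleeve_center (a point): Centre (half-way up, 42 mm above its underside) of the brown stiff-board sleeve: a slim open-topped round holder, 44 mm outside diameter (38 mm at the very foot, tapering over 6 mm), 84 mm high, bore 35 mm (it narrows close to the floor), closed at the bottom by a floor 12 mm thick. Starts standing on the bench, mouth up; loose, about 0.06 kg. Seated in the canister its top stands 42 mm above the canister's rim, so hold it near its top when putting it in. Own z axis up.
- tube_center (a point): Centre (half-way up, 57.5 mm above its underside) of the specimen tube: a clear flat-footed tube with a white label, body 29 mm across (26 mm at the foot), with a blue screw cap 33 mm across and 20 mm high at its top; 115 mm high in all. Starts standing upright on the bench by itself; loose, about 0.06 kg. Seated in the sleeve its top stands 43 mm above the sleeve's top, so hold it by its blue cap. Own z axis up. (The tubes in the blue racks are not part of the job.)
- cap_center (a point): Centre (half-way up, 49 mm above its lower edge) of the tall white plastic cap: a round tube closed at the top, 61 mm outside diameter, 98 mm high, bore 53 mm and 93 mm deep, open downward. Starts standing on the bench mouth down with its flat closed end up; loose, about 0.09 kg. At the end its lower edge rests on the canister's rim, hiding sleeve and tube; with the canister in the base the rim is 56 mm and the tube's top 141 mm above the bench. Own z axis up.
- bottle_center (a point): Point on the axis of an amber glass bottle with a black cap, 60 mm across, 105 mm high, 50 mm above its underside. A bystander that stands loose among the pieces: leave it alone.
- jar_center (a point): Centre (22.5 mm up) of a small glass jar with a white label and lid, 42 mm across, 45 mm high. A loose bystander: leave it alone.
- dish_center (a point): Centre (7 mm up) of a small flat round culture dish with a white lid, 38 mm across, 14 mm high. A loose bystander: leave it alone.
Not all that is in view belongs to the job. Leave any red look-alike of the part that bears tube_center alone. What is shaped like the part that bears pocket but purple is not meant.

How it is judged:
On the way, in this order (a step that is already met when the one before it is completed fails the run):
1. the canister stands upright in the base's pocket, let go (horizontal distance between canister_center and pocket below 0.01 m and z of canister_center in the frame of pocket between 0.022 and 0.028 m and angle between canister_center's own z axis and vertical below 0.05 rad and contact force between the fingers and canister below 0.2 N), for 0.2 s.
2. the sleeve stands on the canister's floor, let go (horizontal distance between canister_center and pocket below 0.01 m and z of canister_center in the frame of pocket between 0.022 and 0.028 m and angle between canister_center's own z axis and vertical below 0.05 rad and horizontal distance between sleeve_center and canister_center below 0.007 m and z of sleeve_center in the frame of canister_center between 0.022 and 0.028 m and angle between sleeve_center's own z axis and vertical below 0.08 rad and contact force between the fingers and sleeve below 0.2 N), for 0.2 s.
3. the tube stands on the sleeve's floor, let go (horizontal distance between canister_center and pocket below 0.01 m and z of canister_center in the frame of pocket between 0.022 and 0.028 m and angle between canister_center's own z axis and vertical below 0.05 rad and horizontal distance between sleeve_center and canister_center below 0.007 m and z of sleeve_center in the frame of canister_center between 0.022 and 0.028 m and angle between sleeve_center's own z axis and vertical below 0.08 rad and horizontal distance between tube_center and sleeve_center below 0.008 m and z of tube_center in the frame of sleeve_center between 0.024 and 0.031 m and angle between tube_center's own z axis and vertical below 0.12 rad and contact force between the fingers and tube below 0.2 N), for 0.2 s.
4. the cap sits on the canister's rim over sleeve and tube (horizontal distance between canister_center and pocket below 0.01 m and z of canister_center in the frame of pocket between 0.022 and 0.028 m and angle between each of canister_center, cap_center's own z axis and vertical below 0.05 rad and horizontal distance between sleeve_center and canister_center below 0.007 m and z of sleeve_center in the frame of canister_center between 0.022 and 0.028 m and angle between sleeve_center's own z axis and vertical below 0.08 rad and horizontal distance between tube_center and sleeve_center below 0.008 m and z of tube_center in the frame of sleeve_center between 0.024 and 0.031 m and angle between tube_center's own z axis and vertical below 0.12 rad and horizontal distance between cap_center and canister_center below 0.008 m and z of cap_center in the frame of canister_center between 0.071 and 0.077 m), for 0.2 s.
At the end, for the whole second after the job is handed in: Nested and at floor or rim (3 mm in height, tube 3.5): canister within 10 mm of the pocket's centre, sleeve 7 mm and cap 8 mm of the canister's axis, tube 8 mm of the sleeve's; canister and cap within 0.05 rad of upright, sleeve 0.08, tube 0.12; all at rest and released (all of step 4 and linear speed of each of canister, sleeve, tube, cap below 0.02 m/s and contact force between the fingers and canister below 0.2 N and contact force between the fingers and sleeve below 0.2 N and contact force between the fingers and tube below 0.2 N and contact force between the fingers and cap below 0.2 N); the robot touches nothing.
It fails at once if a piece is dropped or knocked flying (faster than 0.7 m/s while the fingers do not hold it) ((linear speed of canister above 0.7 m/s and contact force between the fingers and canister below 0.2 N) or (linear speed of sleeve above 0.7 m/s and contact force between the fingers and sleeve below 0.2 N) or (linear speed of tube above 0.7 m/s and contact force between the fingers and tube below 0.2 N) or (linear speed of cap above 0.7 m/s and contact force between the fingers and cap below 0.2 N)).
It fails at once if the bottle is moved more than 25 mm or tipped (distance of bottle_center from where it was at the start of the episode above 0.025 m or angle between bottle_center's own z axis and vertical above 0.4 rad).
It fails at once if the jar is moved more than 25 mm or tipped (distance of jar_center from where it was at the start of the episode above 0.025 m or angle between jar_center's own z axis and vertical above 0.4 rad).
It fails at once if the dish is moved more than 25 mm or tipped (distance of dish_center from where it was at the start of the episode above 0.025 m or angle between dish_center's own z axis and vertical above 0.4 rad).
It also fails if it takes over 109 s, if anything falls off the work surface, if the arm or the gripper's body presses on something with over 40 N, if the wrist force passes 120 N, or if a joint passes its speed limit or range.

ROBOT

A 6-joint arm with a two-finger parallel gripper is mounted at the origin on the work surface. World frame = base frame: x ahead of the robot, y to its left, z up, the work surface at z = 0. Lengths are in m, angles in rad, forces in N, time in s.
With the tool pointing down it reaches from about 0.275 to 0.85 m from the base axis. Payload 5.2 kg.
Tool frame: the origin (TCP) lies midway between the tips of the shut fingers; the grasp point (between the pads) lies 19 mm behind it; z points along the fingers, y is the direction in which the jaws open and shut (so a half turn about z gives the same grasp; the last joint's range is limited). The gripper opens to 85 mm and grips with 20 to 120 N. Pads are 22 mm wide; open, the fingers measure 114 mm over their backs; the gripper's body (76 mm by 85 mm) begins 54 mm behind the grasp point. The pads swing forward as they close: fully open they stand 13 mm farther back than shut.
Start: joints at [0.897, 0.259, 1.535, -0, 1.348, -0.203], TCP at [0.249, 0.49, 0.231] pointing down, gripper open.
Joint ranges: [-3.14, 3.14], [-0.91, 2.08], [0.19, 2.58], [-1.22, 4.36], [0.22, 2.71], [-3.12, 3.12]. Speed limits (rad/s): [2.57, 2.57, 3.14, 3.14, 3.14, 3.14].

INTERFACE

Orientations are given as a unit quaternion [x, y, z, w].
In Python, from rig import readout, snapshot, job gives the robot as it stands.
- The arm moves only by the tool servo_tool, never from a script. Its argument "targets" is a list of rows, each a list of 7 numbers: the closure in counts, from 0 (fully open) to 255 (shut), then the shift along the tool's x, y, z in m, then the turn, a rotation vector about the tool's x, y, z in degrees. In form: [[fingers, x, y, z, ax, ay, az], ...]. A call has 1 to 20 rows; each row shifts and turns the commanded pose from where the row before left it, along the tool's axes as they then stand; what a row does not reach is not made up. A row lasts 1/8 s, in which the tool goes at most 62.5 mm and 10.7 degrees, less where a joint would pass 70% of its speed; a pose out of reach is approached as far as the arm can. A call with a gripper value outside its range is refused whole. The fingers move at their own pace and stop on an object; the grip force is fixed at half the most. Time passes only in rows, so rows that do not move let the fingers close. It gives the time, the measured TCP pose, the force and the opening at its end, in the units of the state.
- readout.observe(): the state, without advancing time (a new reading comes with each control period).
- snapshot(name): name is "scene" or "side" or "wrist"; returns a dict with "frame" (480x640x3 uint8, red, green, blue), "camera_matrix" (3x3 intrinsics, pixels), "extrinsics" (4x4, takes a point from world to camera coordinates); the wrist camera has in their place "mount" (4x4, takes a point from camera to tool coordinates, whose origin is the TCP and whose axes are the flange's). Camera axes: x right, y down, z forward; pixel columns grow to the right and rows downward; lengths in m; the calibration is good to about 2 mm. A picture is of the moment at which its call begins: read the wrist's pose just before it. There is no depth.
- job.hand_in(): hands the job in, once; it reports no verdict.
The state is a dict: "time_s": time; "qpos": joint angles; "dq": joint speeds; "effort": joint torques, N m; "tool_pos": TCP position; "eef_rot": TCP orientation; "contact_force": force on the tool from outside, world axes, zero at the start; "moment": the same for the moment, N m; "finger_gap": finger opening in m.
Only numpy, scipy, OpenCV 4.12 (cv2) and the standard library are available. Lean on these libraries where they do the work, as an engineer would, in place of code of your own. Each camera call takes 0.05 s, during which the arm holds its last target. There are 200 camera calls.

## Working session

There is one attempt and no reset: what is moved stays moved. The work goes in short steps, Python scripts to look and compute and a tool call to move; the robot and the scene stay as the last step left them, time stands still between calls to the robot, and variables do not carry over. Pictures are saved under pics/ and viewed, about 12 in all and at most 16, crops included, and the job is handed in when it is done.

Besides the shell and the picture viewer there is one more tool, called after "Emit:" in YAML: its name, and indented under it one key for each argument. servo_tool: Moves the arm, as the interface text tells. Its arguments: {"type":"object","properties":{"targets":{"type":"array"}},"required":["targets"]}

```bash
ls; mkdir -p pics; python3 - <<'E'
from rig import readout, snapshot
import cv2,numpy as np,pickle
print(readout.observe())
for n in ["scene","side","wrist"]:
    s=snapshot(n); pickle.dump(s,open(n+".pkl","wb")); cv2.imwrite(f"pics/{n}0.png",s["frame"][:,:,::-1])
    for k in s:
        if k!="frame": print(n,k,np.round(s[k],4).tolist())
E
```

```text
pics
{'time_s': 0.0, 'qpos': array([ 8.97176678e-01,  2.59322080e-01,  1.53610365e+00,  2.60986461e-06,
        1.34800163e+00, -2.02791876e-01]), 'dq': array([ 1.38647275e-03, -7.84665621e-04,  3.08656671e-03, -3.56944471e-05,
       -1.15342434e-03, -1.12612014e-03]), 'effort': array([-4.32321949e-04, -4.46047568e+01, -2.90563095e+01, -1.03366772e-04,
        1.17545531e-02, -1.45470034e-05]), 'tool_pos': array([0.24912505, 0.48974018, 0.2304777 ]), 'eef_rot': array([ 2.33245659e-01,  9.72417411e-01, -8.30136931e-04, -3.90399440e-04]), 'contact_force': array([-0.59795341, -0.049548  ,  0.09094541]), 'moment': array([ 0.01191428,  0.06653177, -0.03524559]), 'finger_gap': 0.08499019285534608}
scene camera_matrix [[494.8134, 0.0, 323.0545], [0.0, 494.8134, 241.8696], [0.0, 0.0, 1.0]]
scene extrinsics [[-0.1083, 0.9941, 0.0077, 0.0781], [0.7867, 0.0904, -0.6106, -0.4092], [-0.6077, -0.0601, -0.7919, 1.1515], [0.0, 0.0, 0.0, 1.0]]
side camera_matrix [[503.3384, 0.0, 313.4255], [0.0, 503.3384, 238.0942], [0.0, 0.0, 1.0]]
side extrinsics [[0.7686, -0.6397, 0.0124, -0.4211], [-0.3056, -0.384, -0.8713, 0.2426], [0.5621, 0.6658, -0.4906, 0.5263], [0.0, 0.0, 0.0, 1.0]]
wrist camera_matrix [[414.1107, 0.0, 321.2708], [0.0, 414.1107, 245.9905], [0.0, 0.0, 1.0]]
wrist mount [[-0.0005, -0.9554, -0.2953, 0.0761], [1.0, -0.0002, -0.0009, 0.0005], [0.0008, -0.2953, 0.9554, -0.1418], [0.0, 0.0, 0.0, 1.0]]
```

View pics/scene0.png

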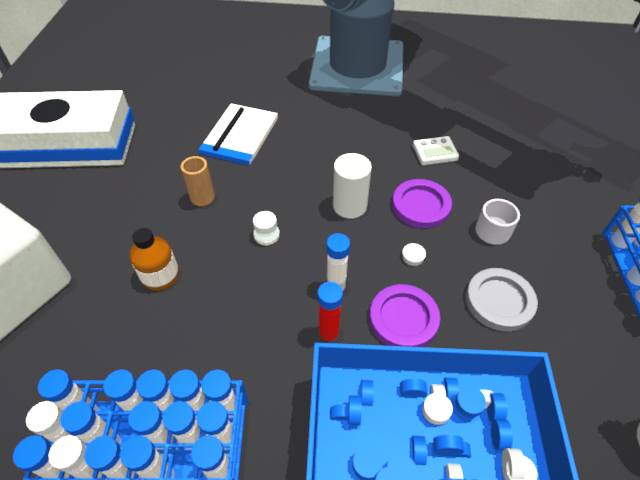

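View pics/side0.png

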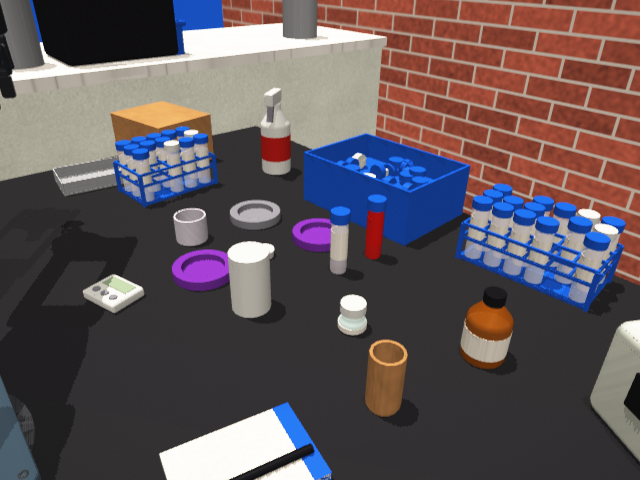

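Candidates (scene pixels):
- **Tube:** the blue-cap, white-label one standing alone at (338,262). The red look-alike is at (330,312), and the rack tubes are out.
- **Base:** grey at (502,298). The purple ones at (422,203) and (405,316) are out.
- **Other pieces:** canister (497,221), sleeve (199,182), white cap (351,186).

Next I fit known-size cylinders to the silhouettes in both views.

```bash
cat > fit.py <<'E'
import cv2,numpy as np,pickle
from scipy.optimize import minimize
S={n:pickle.load(open(n+".pkl","rb")) for n in ["scene","side"]}
def proj(s,P):
    E=s["extrinsics"];c=P@E[:3,:3].T+E[:3,3];u=c@s["camera_matrix"].T;return u[:,:2]/u[:,2:]
def unproj(s,uv,z):
    E=s["extrinsics"];d=np.linalg.inv(s["camera_matrix"])@[*uv,1];R=E[:3,:3];o=-R.T@E[:3,3];d=R.T@d
    return (o+d*(z-o[2])/d[2])[:2]
a=np.linspace(0,2*np.pi,60)
def hull(s,x,y,secs):
    P=np.concatenate([np.c_[x+r*np.cos(a),y+r*np.sin(a),0*a+z] for r,z in secs]);return cv2.convexHull(proj(s,P).astype(np.float32))
def mask(s,seed,kind):
    f=s["frame"];h=cv2.cvtColor(f,cv2.COLOR_RGB2HSV)
    if kind=="blue": m=(h[...,0]>100)&(h[...,0]<125)&(h[...,1]>150)&(h[...,2]>70)
    elif kind=="grey": m=(h[...,1]<70)&(h[...,2]>70)
    else: m=h[...,2]>70
    n,l=cv2.connectedComponents(m.astype(np.uint8),connectivity=4)
    m=(l==l[seed[1],seed[0]]).astype(np.uint8)
    c=max(cv2.findContours(m,0,1)[0],key=cv2.contourArea)
    return cv2.fillPoly(np.zeros(m.shape,np.uint8),[cv2.convexHull(c)],1)
def fit(items,z0,secs):
    ms=[(S[n],mask(S[n],sd,k)) for n,sd,k in items]
    def cost(p):
        t=0
        for s,m in ms:
            h=hull(s,*p,secs);g=cv2.fillPoly(np.zeros(m.shape,np.uint8),[np.round(h*16).astype(np.int32)],1,shift=4)
            t+=1-(g&m).sum()/(g|m).sum()
        return t/len(ms)
    p0=unproj(S[items[0][0]],items[0][1],z0)
    r=minimize(cost,p0,method="Nelder-Mead",options=dict(initial_simplex=[p0,p0+[.02,0],p0+[0,.02]],xatol=2e-4))
    return r.x,r.fun
O=dict(base=([("scene",(502,321),"any"),("side",(255,221),"any")],0.01,[(.052,0),(.052,.018)]),
canister=([("scene",(497,235),"any"),("side",(190,230),"any")],.025,[(.03,0),(.03,.05)]),
sleeve=([("scene",(200,190),"any"),("side",(385,390),"any")],.042,[(.019,0),(.022,.006),(.022,.084)]),
tubecap=([("scene",(338,246),"blue"),("side",(340,218),"blue")],.1,[(.0165,.095),(.0165,.115)]),
cap=([("scene",(351,190),"any"),("side",(250,285),"any")],.049,[(.0305,0),(.0305,.098)]),
bottle=([("scene",(152,262),"any"),("side",(487,340),"any")],.05,[(.03,0),(.03,.06),(.012,.105)]),
jar=([("scene",(265,225),"any"),("side",(352,310),"any")],.0225,[(.021,0),(.021,.045)]),
dish=([("scene",(414,254),"any")],.007,[(.019,0),(.019,.014)]))
if __name__=="__main__":
    V={n:S[n]["frame"][:,:,::-1].copy() for n in S};res={}
    for k,(it,z0,secs) in O.items():
        p,f=fit(it,z0,secs);q=[np.round(fit([i],z0,secs)[0],4) for i in it];print(k,np.round(p,4),round(f,3),*q,"range %.3f ang %.3f"%(np.hypot(*p),np.arctan2(p[1],p[0])));res[k]=p
        for n in S: cv2.polylines(V[n],[np.round(hull(S[n],*p,secs)).astype(int)],True,(0,255,0),1)
    pickle.dump(res,open("pos.pkl","wb"))
    A=cv2.resize(V["scene"][130:350,130:560],None,fx=1.8,fy=1.8);cv2.imwrite("pics/fit_scene.png",A)
    B=cv2.resize(V["side"][170:430,150:530],None,fx=2,fy=2);cv2.imwrite("pics/fit_side.png",B)
E
python3 fit.py
```

```text
base [0.6068 0.2603] 0.509 [0.8146 0.242 ] [0.607  0.2602] range 0.660 ang 0.405
canister [0.4649 0.2641] 0.508 [0.8219 0.3554] [0.4649 0.2641] range 0.535 ang 0.517
sleeve [ 0.4482 -0.25  ] 0.507 [ 0.8767 -0.3354] [ 0.4482 -0.25  ] range 0.513 ang -0.509
tubecap [0.6065 0.0071] 0.531 [0.6074 0.0072] [ 0.641  -0.0946] range 0.607 ang 0.012
cap [0.4299 0.0189] 0.739 [ 0.8964 -0.3084] [0.4344 0.0154] range 0.430 ang 0.044
bottle [ 0.6215 -0.2735] 0.576 [ 0.8972 -0.3259] [ 0.6192 -0.2745] range 0.679 ang -0.415
jar [ 0.5211 -0.1194] 0.535 [ 0.9081 -0.335 ] [ 0.521  -0.1193] range 0.535 ang -0.225
dish [0.8519 0.1847] 0.997 [0.8519 0.1847] range 0.872 ang 0.213
```

View pics/fit_scene.png

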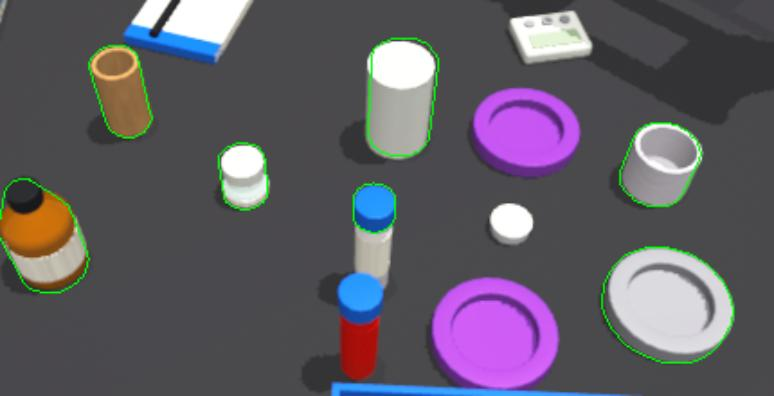

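View pics/fit_side.png

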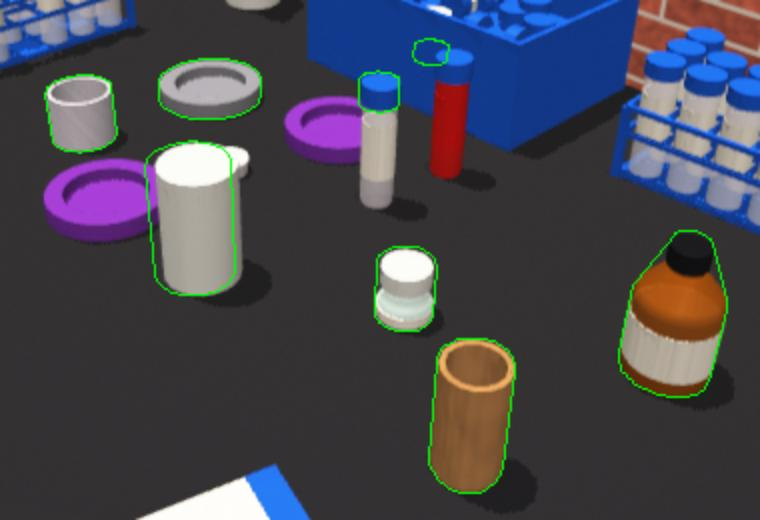

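```bash
python3 - <<'E'
s=open("fit.py").read()
s=s.replace('else: m=h[...,2]>70','elif kind=="capwin": m=h[...,2]>70; m[:,271:]=0\n    else: m=h[...,2]>(100 if s is S["scene"] else 70)')
s=s.replace('"side",(250,285),"any"','"side",(250,285),"capwin"')
s=s.replace('("side",(340,218),"blue")','("side",(340,240),"grey")')
s=s.replace('h=hull(s,*p,secs);','h=hull(s,*p,[(.013,0),(.0145,.004),(.0145,.095)] if s is S["side"] and secs[0][1]==.095 else secs);')
open("fit.py","w").write(s)
E
python3 fit.py
```

```text
base [0.6077 0.2613] 0.052 [0.6052 0.2626] [0.607  0.2602] range 0.661 ang 0.406
canister [0.4645 0.2663] 0.034 [0.4646 0.2664] [0.4649 0.2641] range 0.535 ang 0.520
sleeve [ 0.4485 -0.2491] 0.032 [ 0.4486 -0.249 ] [ 0.4482 -0.25  ] range 0.513 ang -0.507
tubecap [0.6083 0.0071] 0.125 [0.6074 0.0072] [0.6063 0.0039] range 0.608 ang 0.012
cap [0.4335 0.0165] 0.245 [0.434  0.0166] [0.4325 0.0149] range 0.434 ang 0.038
bottle [ 0.619  -0.2746] 0.162 [ 0.617  -0.2749] [ 0.6192 -0.2745] range 0.677 ang -0.418
jar [ 0.522  -0.1188] 0.075 [ 0.5218 -0.1185] [ 0.521  -0.1193] range 0.535 ang -0.224
dish [0.5346 0.1289] 0.067 [0.5346 0.1289] range 0.550 ang 0.237
```

View pics/fit_scene.png

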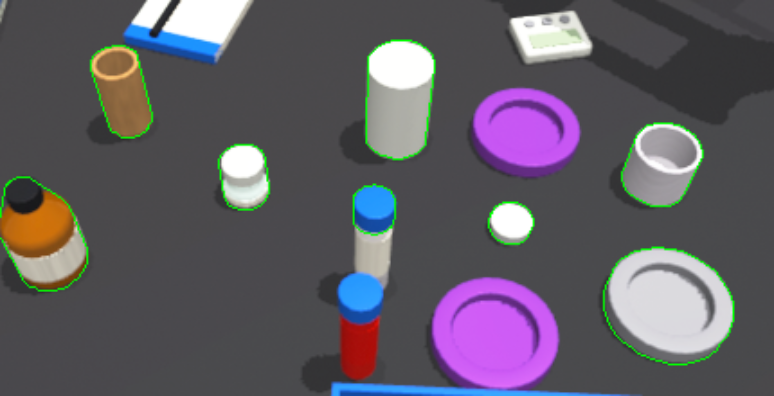

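Silhouettes fit well; only the base disagrees, by about 2 mm, so I'll refine it with the wrist camera. Moving there now.

Emit:
servo_tool:
  targets:
    - [0,-0.032,-0.008,0,0,0,0]
    - [0,-0.032,-0.008,0,0,0,0]
    - [0,-0.032,-0.008,0,0,0,0]
    - [0,-0.032,-0.008,0,0,0,0]
    - [0,-0.032,-0.008,0,0,0,0]
    - [0,-0.032,-0.008,0,0,0,0]
    - [0,-0.032,-0.008,0,0,0,0]
    - [0,-0.032,-0.008,0,0,0,0]
    - [0,-0.032,-0.008,0,0,0,0]
    - [0,-0.032,-0.008,0,0,0,0]
    - [0,0,0,0,0,0,0]
    - [0,0,0,0,0,0,0]

```text
time_s: 1.65
tool_pos: [0.4978, 0.2738, 0.2309]
eef_rot: [0.233, 0.972, -0.0, -0.001]
contact_force: [0.1, 0.3, 0.6]
finger_gap: 0.0854
```

```bash
cat > w.py <<'E'
import numpy as np,cv2,sys
from scipy.spatial.transform import Rotation as Rn
from rig import readout,snapshot
import fit
def wrist(name):
    o=readout.observe();s=snapshot("wrist")
    T=np.eye(4);T[:3,:3]=Rn.from_quat(o["eef_rot"]).as_matrix();T[:3,3]=o["tool_pos"]
    s["extrinsics"]=np.linalg.inv(T@s["mount"]);cv2.imwrite(name,s["frame"][:,:,::-1]);return s
def go(*xyz):
    o=readout.observe();R=Rn.from_quat(o["eef_rot"]).as_matrix();d=np.array(xyz)-o["tool_pos"]
    print("tool",np.round(o["tool_pos"],4),"gap",round(o["finger_gap"],4),"F",np.round(o["contact_force"],1),"t",round(o["time_s"],2),"x-axis",np.round(R[:,0],3),"-> shift",np.round(R.T@d,4))
E
python3 - <<'E'
from w import *
import pickle
p=pickle.load(open("pos.pkl","rb"))
s=wrist("pics/w1.png")
im=s["frame"][:,:,::-1].copy()
for k,r,z in [("base",.052,.018),("base",.036,.018),("base",.036,.006),("canister",.03,.05)]:
    a=fit.a;P=np.c_[p[k][0]+r*np.cos(a),p[k][1]+r*np.sin(a),0*a+z]
    cv2.polylines(im,[np.round(fit.proj(s,P)).astype(int)],True,(0,255,0),1)
cv2.imwrite("pics/w1o.png",im);pickle.dump(s,open("w1.pkl","wb"));go(*p["canister"],.1)
E
```

```text
tool [0.4976 0.2742 0.2311] gap 0.0854 F [0.4 0.1 0.4] t 1.7 x-axis [-0.891  0.453  0.001] -> shift [ 0.0258 -0.022   0.1311]
```

View pics/w1o.png

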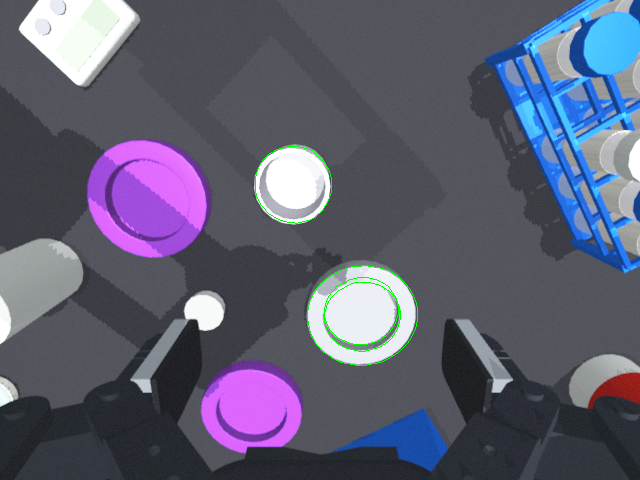

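The overlays lie on the canister (292,185) and base (362,314) to about 1–2 px. I'll fit both numerically in the wrist view.

```bash
python3 - <<'E'
from w import *
import pickle
p=pickle.load(open("pos.pkl","rb"))
s=pickle.load(open("w1.pkl","rb"));fit.S["w"]=s
s["frame"]=s["frame"].copy()
g=s["frame"].max(2);print(g[314,362],g[185,292],g[240,330])
for th in (120,160):
    old=fit.mask
    def mask(s_,seed,kind):
        n,l=cv2.connectedComponents((g>th).astype(np.uint8),connectivity=4);m=(l==l[seed[1],seed[0]]).astype(np.uint8)
        c=max(cv2.findContours(m,0,1)[0],key=cv2.contourArea);print(cv2.boundingRect(c));return cv2.fillPoly(np.zeros(m.shape,np.uint8),[cv2.convexHull(c)],1)
    fit.mask=mask
    print(fit.fit([("w",(350,355),"")],.018,[(.052,.018),(.052,0)]),fit.fit([("w",(292,185),"")],.05,[(.03,.05),(.03,0)]))
E
```

```text
245 255 86
(306, 261, 110, 104)
(254, 144, 77, 81)
(array([0.60810988, 0.25997335]), np.float64(0.046366856284211666)) (array([0.46529505, 0.26486411]), np.float64(0.015114873035066534))
(307, 265, 109, 100)
(254, 145, 77, 80)
(array([0.6100066 , 0.25967571]), np.float64(0.08158658497258953)) (array([0.4652502 , 0.26448632]), np.float64(0.02853095912586001))
```

Emit:
servo_tool:
  targets:
    - [0,0.0125,-0.0115,0.015,0,0,0]
    - [0,0.0125,-0.0115,0.02,0,0,0]
    - [0,0,0,0.03,0,0,0]
    - [0,0,0,0.03,0,0,0]
    - [0,0,0,0.03,0,0,0]
    - [0,0,0,0.03,0,0,0]
    - [0,0,0,0.03,0,0,0]
    - [0,0,0,0.02,0,0,0]
    - [0,0,0,0.01,0,0,0]
    - [0,0,0,0,0,0,0]
    - [0,0,0,0,0,0,0]

```text
time_s: 3.08
tool_pos: [0.4662, 0.265, 0.0172]
eef_rot: [0.233, 0.972, 0.0, 0.001]
contact_force: [0.2, 0.2, 1.3]
finger_gap: 0.0852
```

```bash
python3 - <<'E'
from w import *
wrist("pics/w2.png");go(.465,.265,.016)
E
```

```text
tool [0.4663 0.265  0.0173] gap 0.0855 F [-0.8 -0.1  0.4] t 3.12 x-axis [-0.891  0.453 -0.001] -> shift [ 0.0012 -0.0006  0.0013]
```

View pics/w2.png

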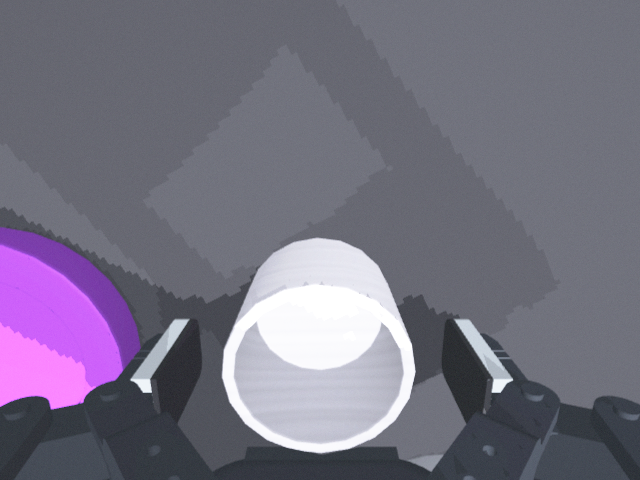

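The canister (rim centre about (319,368)) is centred between the pads, so I'll grip it.

Emit:
servo_tool:
  targets:
    - [255,0,0,0,0,0,0]
    - [255,0,0,0,0,0,0]
    - [255,0,0,0,0,0,0]
    - [255,0,0,0,0,0,0]
    - [255,0,0,0,0,0,0]
    - [255,0,0,-0.01,0,0,0]
    - [255,0,0,-0.02,0,0,0]
    - [255,0,0,-0.03,0,0,0]
    - [255,0,0,-0.03,0,0,0]
    - [255,0,0,0,0,0,0]
    - [255,0,0,0,0,0,0]

```text
time_s: 4.5
tool_pos: [0.4651, 0.2644, 0.1058]
eef_rot: [0.233, 0.972, -0.0, -0.0]
contact_force: [-0.8, 0.0, -1.2]
finger_gap: 0.059
```

```bash
python3 - <<'E'
from w import *
wrist("pics/w3.png");go(.6078,.2605,.07)
E
```

```text
tool [0.4648 0.2643 0.1053] gap 0.0596 F [-0.1 -0.2 -1.5] t 4.55 x-axis [-0.891  0.454  0.001] -> shift [-0.1292  0.0616  0.035 ]
```

View pics/w3.png

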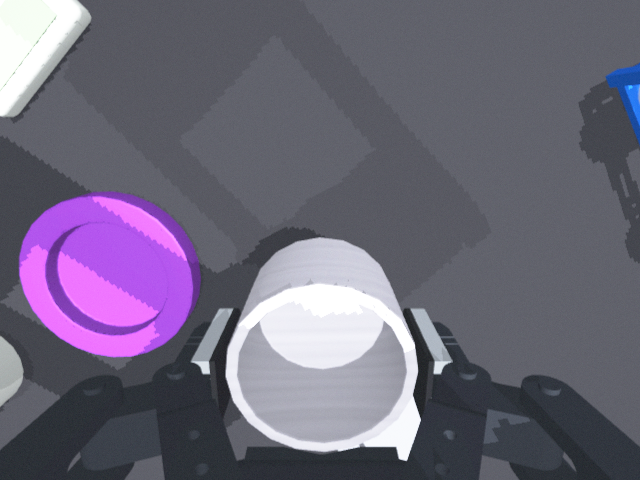

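Held upright, with the rim centre at about (321,367). Next I compute its offset in the tool frame.

```bash
cat >> w.py <<'E'
def tool_at(s,uv,z):  # point in tool frame at tool z (negative = above TCP)
    M=s["mount"];d=M[:3,:3]@np.linalg.inv(s["camera_matrix"])@[*uv,1];o=M[:3,3];return (o+d*(z-o[2])/d[2])[:2]
E
python3 - <<'E'
from w import *
import pickle
s=pickle.load(open("w1.pkl","rb"))
# rim extremes
for uv in [(321,283),(321,451),(227,367),(416,367)]: print(uv,np.round(tool_at(s,uv,-.033),4))
E
```

```text
(321, 283) [0.0315 0.0003]
(321, 451) [-0.0272  0.0003]
(227, 367) [ 0.0042 -0.0281]
(416, 367) [0.0042 0.029 ]
```

Emit:
servo_tool:
  targets:
    - [255,-0.0164,0.0077,0,0,0,0]
    - [255,-0.0164,0.0077,0,0,0,0]
    - [255,-0.0164,0.0077,0,0,0,0]
    - [255,-0.0164,0.0077,0,0,0,0]
    - [255,-0.0164,0.0077,0,0,0,0]
    - [255,-0.0164,0.0077,0,0,0,0]
    - [255,-0.0164,0.0077,0,0,0,0]
    - [255,-0.0164,0.0077,0,0,0,0]
    - [255,0,0,0.02,0,0,0]
    - [255,0,0,0.02,0,0,0]
    - [255,0,0,0.02,0,0,0]
    - [255,0,0,0.01,0,0,0]
    - [255,0,0,0.008,0,0,0]
    - [255,0,0,0,0,0,0]
    - [255,0,0,0,0,0,0]

```text
time_s: 6.42
tool_pos: [0.611, 0.2601, 0.029]
eef_rot: [0.233, 0.972, 0.0, 0.001]
contact_force: [-0.3, 0.1, -0.7]
finger_gap: 0.0592
```

```bash
python3 - <<'E'
from w import *
go(.6096,.2596,.0225)
E
```

```text
tool [0.611  0.2601 0.029 ] gap 0.0592 F [-0.3  0.1 -0.7] t 6.42 x-axis [-0.891  0.454 -0.001] -> shift [ 0.001  -0.0011  0.0065]
```

Emit:
servo_tool:
  targets:
    - [255,0.001,-0.001,0.003,0,0,0]
    - [255,0,0,0.002,0,0,0]
    - [255,0,0,0.001,0,0,0]
    - [255,0,0,0,0,0,0]
    - [255,0,0,0,0,0,0]

```text
time_s: 7.05
tool_pos: [0.6092, 0.2595, 0.0236]
eef_rot: [0.233, 0.972, 0.0, 0.0]
contact_force: [-3.2, -0.0, 7.0]
finger_gap: 0.0594
```

The canister is on the pocket floor (about 8 N up, z as expected). Releasing and rising.

Emit:
servo_tool:
  targets:
    - [70,0,0,0,0,0,0]
    - [50,0,0,0,0,0,0]
    - [20,0,0,0,0,0,0]
    - [0,0,0,0,0,0,0]
    - [0,0,0,0,0,0,0]
    - [0,0,0,-0.01,0,0,0]
    - [0,0,0,-0.03,0,0,0]
    - [0,0,0,-0.05,0,0,0]
    - [0,0,0,-0.05,0,0,0]
    - [0,0,0,-0.05,0,0,0]
    - [0,0,0,-0.03,0,0,0]
    - [0,0,0,0,0,0,0]
    - [0,0,0,0,0,0,0]

```text
time_s: 8.68
tool_pos: [0.6086, 0.2594, 0.2415]
eef_rot: [0.233, 0.972, -0.0, -0.001]
contact_force: [-0.9, 0.2, -0.4]
finger_gap: 0.0856
```

```bash
python3 - <<'E'
from w import *
import pickle
s=wrist("pics/w4.png");im=s["frame"][:,:,::-1].copy();a=fit.a
for x,y,r,z in [(.6078,.2605,.052,.018),(.6078,.2605,.036,.018),(.6078,.2605,.03,.056)]:
    P=np.c_[x+r*np.cos(a),y+r*np.sin(a),0*a+z];cv2.polylines(im,[np.round(fit.proj(s,P)*16).astype(np.int32)],True,(0,200,0),1,shift=4)
im=cv2.resize(im[200:480,180:460],None,fx=2,fy=2)
cv2.imwrite("pics/w4o.png",im);pickle.dump(s,open("w4.pkl","wb"));go(.4485,-.2491,.25)
E
```

```text
tool [0.6083 0.2593 0.2407] gap 0.0851 F [-0.2  0.4 -0. ] t 8.72 x-axis [-0.891  0.454  0.002] -> shift [-0.0882 -0.5256 -0.0085]
```

View pics/w4o.png

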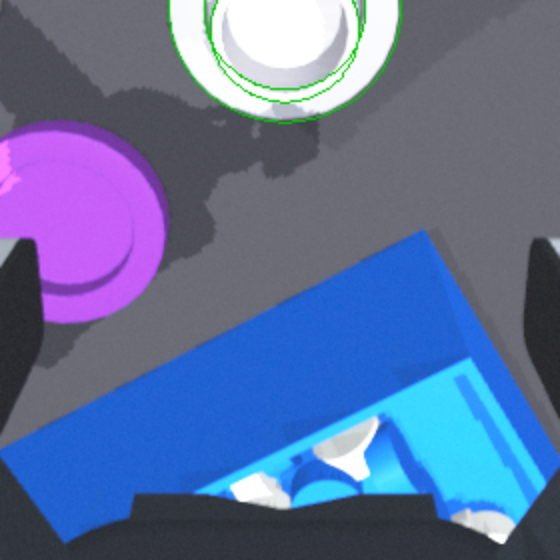

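```bash
python3 - <<'E'
from w import *
import pickle
s=pickle.load(open("w4.pkl","rb"));f=s["frame"][130:270,240:400,::-1].astype(float)
im=(np.clip((f-120)/135,0,1)**2*255).astype(np.uint8)
im=cv2.resize(im,None,fx=4.25,fy=4.25,interpolation=cv2.INTER_CUBIC);cv2.imwrite("pics/w4c.png",im)
E
```

```text
(no output)
```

View pics/w4c.png

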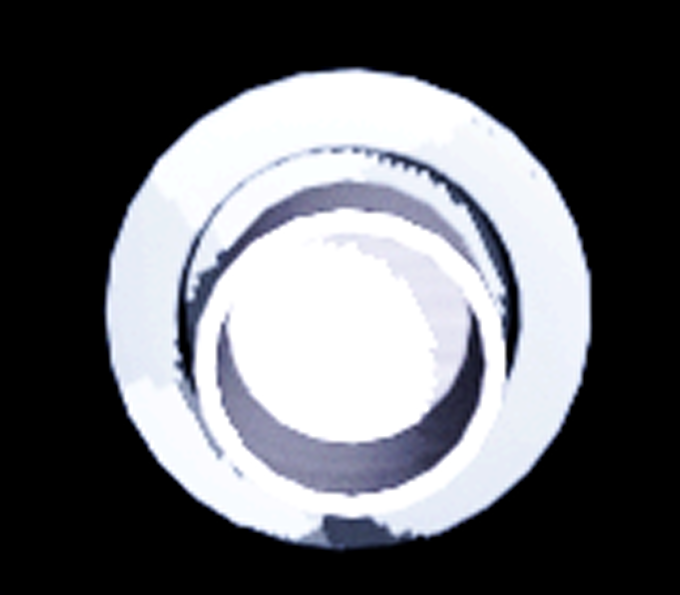

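Base outer ring centre is at about (321.9,202.5) and canister rim centre at about (322.6,215.2), so it is seated inside the pocket. Converting to positions.

```bash
python3 - <<'E'
from w import *
import pickle
s=pickle.load(open("w4.pkl","rb"))
def px(u,v): return (240+u/4.25,130+v/4.25)
for nm,z,L in [("base",.018,[(106,305),(590,305),(348,68),(348,548)]),("rim",.056,[(195,362),(507,362),(351,208),(351,517)])]:
    q=[fit.unproj(s,px(*p),z) for p in L];print(nm,np.round(np.mean(q,0),4),[round(float(np.linalg.norm(q[i]-q[i+1])),4) for i in (0,2)])
E
```

```text
base [0.6057 0.2614] [0.1018, 0.1025]
rim [0.6084 0.2607] [0.0594, 0.0602]
```

Emit:
servo_tool:
  targets:
    - [0,-0.007,-0.042,0,0,0,0]
    - [0,-0.007,-0.042,0,0,0,0]
    - [0,-0.007,-0.042,0,0,0,0]
    - [0,-0.007,-0.042,0,0,0,0]
    - [0,-0.007,-0.042,0,0,0,0]
    - [0,-0.007,-0.042,0,0,0,0]
    - [0,-0.007,-0.042,0,0,0,0]
    - [0,-0.007,-0.042,0,0,0,0]
    - [0,-0.007,-0.042,0,0,0,0]
    - [0,-0.007,-0.042,0,0,0,0]
    - [0,-0.007,-0.042,0,0,0,0]
    - [0,-0.007,-0.042,0,0,0,0]
    - [0,-0.004,-0.022,0,0,0,0]
    - [0,0,0,0,0,0,0]
    - [0,0,0,0,0,0,0]

```text
time_s: 10.6
tool_pos: [0.4487, -0.2482, 0.2413]
eef_rot: [0.233, 0.972, 0.001, -0.001]
contact_force: [-0.9, 0.2, -0.6]
finger_gap: 0.0859
```

```bash
python3 - <<'E'
from w import *
import pickle
s=wrist("pics/w5.png");fit.S["w"]=s
h=cv2.cvtColor(s["frame"],cv2.COLOR_RGB2HSV);m=((h[...,0]<20)&(h[...,1]>90)&(h[...,2]>60)).astype(np.uint8)
n,l,st,c=cv2.connectedComponentsWithStats(m);i=1+np.argmax(st[1:,4]);print(st[i],c[i])
def mask(s_,seed,kind):
    k=max(cv2.findContours((l==i).astype(np.uint8),0,1)[0],key=cv2.contourArea);return cv2.fillPoly(np.zeros(m.shape,np.uint8),[cv2.convexHull(k)],1)
fit.mask=mask;print(fit.fit([("w",tuple(c[i]),"")],.05,[(.019,0),(.022,.006),(.022,.084)]))
go(.4485,-.249,.05)
E
```

```text
[ 290  182   59   72 3226] [319.06323621 218.44265344]
(array([ 0.44834439, -0.2501633 ]), np.float64(0.04342757213640336))
tool [ 0.449  -0.2481  0.2416] gap 0.0855 F [-0.4 -0.1 -0.2] t 10.65 x-axis [-0.892  0.453  0.002] -> shift [-0.0003 -0.0012  0.1916]
```

Emit:
servo_tool:
  targets:
    - [0,0,-0.0015,0.03,0,0,0]
    - [0,0,0,0.04,0,0,0]
    - [0,0,0,0.04,0,0,0]
    - [0,0,0,0.04,0,0,0]
    - [0,0,0,0.03,0,0,0]
    - [0,0,0,0.011,0,0,0]
    - [0,0,0,0,0,0,0]
    - [255,0,0,0,0,0,0]
    - [255,0,0,0,0,0,0]
    - [255,0,0,0,0,0,0]
    - [255,0,0,0,0,0,0]
    - [255,0,0,0,0,0,0]
    - [255,0,0,0,0,0,0]
    - [255,0,0,-0.01,0,0,0]
    - [255,0,0,-0.03,0,0,0]
    - [255,0,0,-0.04,0,0,0]
    - [255,0,0,-0.05,0,0,0]
    - [255,0,0,-0.05,0,0,0]
    - [255,0,0,0,0,0,0]
    - [255,0,0,0,0,0,0]

```text
time_s: 13.15
tool_pos: [0.4479, -0.2502, 0.2312]
eef_rot: [0.233, 0.972, 0.0, -0.0]
contact_force: [-0.0, -0.6, -1.1]
finger_gap: 0.0426
```

```bash
python3 - <<'E'
from w import *
wrist("pics/w6.png");go(.608,.2605,.24)
E
```

```text
tool [ 0.4475 -0.2499  0.2303] gap 0.0426 F [-0.6 -0.4  0.4] t 13.2 x-axis [-0.891  0.454  0.002] -> shift [ 0.0886  0.5276 -0.0092]
```

View pics/w6.png

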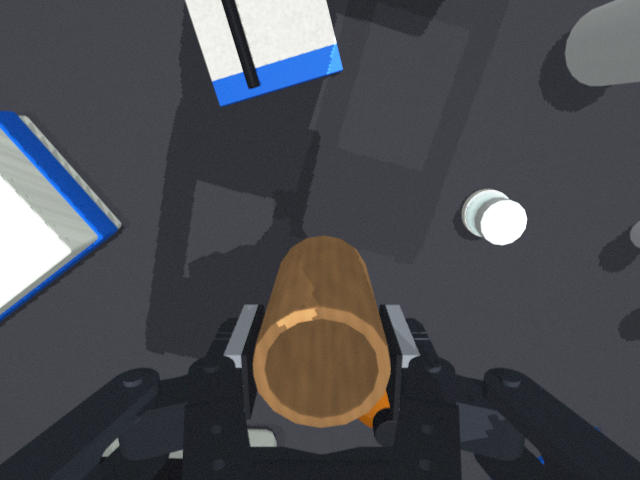

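Emit:
servo_tool:
  targets:
    - [255,0.0067,0.0406,0,0,0,0]
    - [255,0.0067,0.0406,0,0,0,0]
    - [255,0.0067,0.0406,0,0,0,0]
    - [255,0.0067,0.0406,0,0,0,0]
    - [255,0.0067,0.0406,0,0,0,0]
    - [255,0.0067,0.0406,0,0,0,0]
    - [255,0.0067,0.0406,0,0,0,0]
    - [255,0.0067,0.0406,0,0,0,0]
    - [255,0.0067,0.0406,0,0,0,0]
    - [255,0.0067,0.0406,0,0,0,0]
    - [255,0.0067,0.0406,0,0,0,0]
    - [255,0.0067,0.0406,0,0,0,0]
    - [255,0.0067,0.0406,0,0,0,0]
    - [255,0,0,0.03,0,0,0]
    - [255,0,0,0.03,0,0,0]
    - [255,0,0,0.03,0,0,0]
    - [255,0,0,0.015,0,0,0]
    - [255,0,0,0,0,0,0]
    - [255,0,0,0,0,0,0]

```text
time_s: 15.58
tool_pos: [0.6108, 0.2595, 0.1273]
eef_rot: [0.233, 0.972, 0.0, 0.001]
contact_force: [0.2, 0.3, -0.0]
finger_gap: 0.0426
```

```bash
python3 - <<'E'
from w import *
go(.6092,.2595,.064)
E
```

```text
tool [0.6108 0.2595 0.1273] gap 0.0426 F [ 0.2  0.3 -0. ] t 15.57 x-axis [-0.891  0.454 -0.001] -> shift [ 0.0015 -0.0008  0.0633]
```

Emit:
servo_tool:
  targets:
    - [255,0.0015,-0.0008,0,0,0,0]
    - [255,0,0,0.01,0,0,0]
    - [255,0,0,0.01,0,0,0]
    - [255,0,0,0.01,0,0,0]
    - [255,0,0,0.01,0,0,0]
    - [255,0,0,0.01,0,0,0]
    - [255,0,0,0.006,0,0,0]
    - [255,0,0,0,0,0,0]
    - [255,0,0,0,0,0,0]

```text
time_s: 16.7
tool_pos: [0.6087, 0.2594, 0.0707]
eef_rot: [0.233, 0.972, 0.0, 0.0]
contact_force: [0.2, -0.5, -0.7]
finger_gap: 0.0425
```

Emit:
servo_tool:
  targets:
    - [255,0,0,0.003,0,0,0]
    - [255,0,0,0.002,0,0,0]
    - [255,0,0,0.001,0,0,0]
    - [255,0,0,0,0,0,0]
    - [255,0,0,0,0,0,0]

```text
time_s: 17.32
tool_pos: [0.6091, 0.2594, 0.0667]
eef_rot: [0.233, 0.972, 0.0, 0.001]
contact_force: [-3.1, -0.9, 10.9]
finger_gap: 0.0428
```

About 11 N of contact at floor height, so I release.

Emit:
servo_tool:
  targets:
    - [130,0,0,0,0,0,0]
    - [110,0,0,0,0,0,0]
    - [80,0,0,0,0,0,0]
    - [40,0,0,0,0,0,0]
    - [0,0,0,0,0,0,0]
    - [0,0,0,0,0,0,0]
    - [0,0,0,-0.01,0,0,0]
    - [0,0,0,-0.03,0,0,0]
    - [0,0,0,-0.05,0,0,0]
    - [0,0,0,-0.05,0,0,0]
    - [0,0,0,-0.04,0,0,0]
    - [0,0,0,0,0,0,0]
    - [0,0,0,0,0,0,0]

```text
time_s: 18.95
tool_pos: [0.6081, 0.2593, 0.2443]
eef_rot: [0.233, 0.972, -0.0, -0.0]
contact_force: [-0.4, 0.3, -0.2]
finger_gap: 0.0857
```

```bash
python3 - <<'E'
from w import *
import pickle
s=wrist("pics/w7.png");d=snapshot("side")
go(.6075,.006,.25)
h=cv2.cvtColor(s["frame"],cv2.COLOR_RGB2HSV);m=((h[...,0]<20)&(h[...,1]>90)&(h[...,2]>60)).astype(np.uint8)
m[:,:240]=0;m[:,400:]=0;m[:100]=0;m[300:]=0
n,l,st,c=cv2.connectedComponentsWithStats(m);i=1+np.argmax(st[1:,4]);print(st[i])
A=cv2.resize(s["frame"][130:290,240:400,::-1],None,fx=2.5,fy=2.5,interpolation=cv2.INTER_CUBIC)
B=cv2.resize(d["frame"][130:230,210:310,::-1],None,fx=4,fy=4,interpolation=cv2.INTER_CUBIC)
cv2.imwrite("pics/w7o.png",np.hstack([A,B]));pickle.dump(s,open("w7.pkl","wb"))
E
```

```text
tool [0.6076 0.2591 0.2428] gap 0.0858 F [-0.2 -0.8 -0. ] t 19.05 x-axis [-0.891  0.454  0.002] -> shift [-0.1147 -0.2256 -0.0071]
[ 299  204   49   48 1454]
```

View pics/w7o.png

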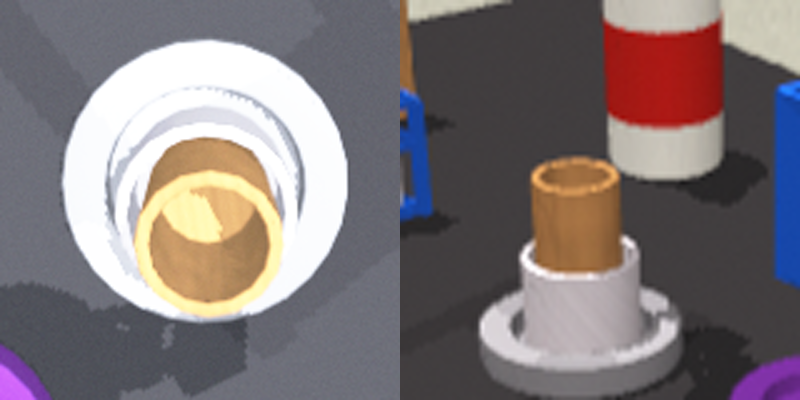

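The sleeve stands upright inside the canister; its rim centre in the left view is about (209,244), i.e. pixel (323.6,227.6). Next I compute its position and fit the tube from this distance.

```bash
python3 - <<'E'
from w import *
import pickle
s=pickle.load(open("w7.pkl","rb"))
px=lambda u,v:(240+u/2.5,130+v/2.5)
for z in (.098,):
    q=[fit.unproj(s,px(*p),z) for p in [(134,244),(284,244),(209,170),(209,318)]];print("sleeve",np.round(np.mean(q,0),4),[round(float(np.linalg.norm(q[i]-q[i+1])),4) for i in (0,2)])
E
```

```text
sleeve [0.6083 0.2613] [0.0431, 0.0439]
```

Emit:
servo_tool:
  targets:
    - [0,-0.0164,-0.0322,0,0,0,0]
    - [0,-0.0164,-0.0322,0,0,0,0]
    - [0,-0.0164,-0.0322,0,0,0,0]
    - [0,-0.0164,-0.0322,0,0,0,0]
    - [0,-0.0164,-0.0322,0,0,0,0]
    - [0,-0.0164,-0.0322,0,0,0,0]
    - [0,-0.0164,-0.0322,0,0,0,0]
    - [0,0,0,0,0,0,0]
    - [0,0,0,0,0,0,0]

```text
time_s: 20.18
tool_pos: [0.608, 0.0068, 0.2433]
eef_rot: [0.233, 0.972, 0.0, -0.001]
contact_force: [0.0, 0.1, -1.0]
finger_gap: 0.0857
```

```bash
python3 - <<'E'
from w import *
s=wrist("pics/w8.png");im=s["frame"][:,:,::-1].copy();a=fit.a
go(.6075,.006,.09)
h=cv2.cvtColor(s["frame"],cv2.COLOR_RGB2HSV);m=((h[...,0]>100)&(h[...,0]<125)&(h[...,1]>150)&(h[...,2]>70)).astype(np.uint8)
n,l,st,c=cv2.connectedComponentsWithStats(m)
for i in range(1,n):
    if st[i,4]>300: print(st[i],np.round(c[i],1),fit.unproj(s,c[i],.113))
E
```

```text
tool [0.6081 0.0073 0.2435] gap 0.0856 F [ 0.1  0.3 -1. ] t 20.23 x-axis [-0.891  0.453  0.002] -> shift [-0.0003 -0.0015  0.1535]
[  345   204   295   267 30622] [520.8 330.4] [0.7390756  0.10443608]
[ 297  207   48   52 1930] [320.7 232.7] [0.60641171 0.00748961]
[ 208  401  145   71 2171] [293.3 436.2] [ 0.74666671 -0.08877521]
```

View pics/w8.png

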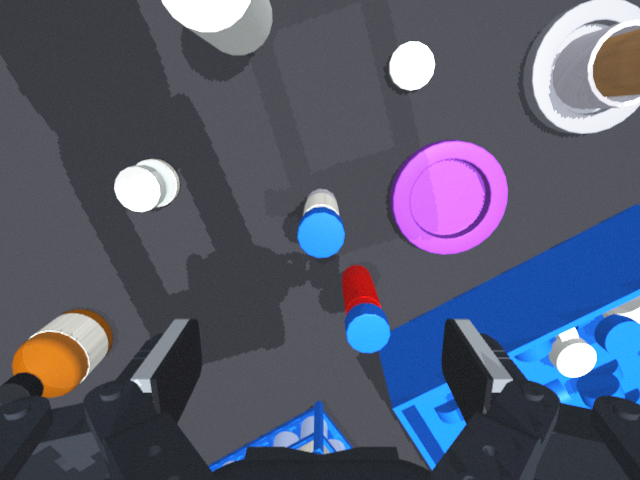

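Blue-cap tube at (321,233), under the TCP. The red look-alike's cap at (368,332) is about 65 mm to the side and clear of the fingers. Grasping by the cap.

Emit:
servo_tool:
  targets:
    - [0,0.001,0,0.04,0,0,0]
    - [0,0,0,0.04,0,0,0]
    - [0,0,0,0.04,0,0,0]
    - [0,0,0,0.03,0,0,0]
    - [0,0,0,0.0105,0,0,0]
    - [0,0,0,0,0,0,0]
    - [0,0,0,0,0,0,0]
    - [255,0,0,0,0,0,0]
    - [255,0,0,0,0,0,0]
    - [255,0,0,0,0,0,0]
    - [255,0,0,0,0,0,0]
    - [255,0,0,0,0,0,0]
    - [255,0,0,0,0,0,0]
    - [255,0,0,0,0,0,0]

```text
time_s: 21.98
tool_pos: [0.6081, 0.0067, 0.0844]
eef_rot: [0.233, 0.972, -0.0, 0.001]
contact_force: [0.3, -0.5, 5.8]
finger_gap: 0.0313
```

```bash
python3 - <<'E'
from w import *
go(.6075,.006,.26)
E
```

```text
tool [0.6081 0.0067 0.0844] gap 0.0313 F [ 0.3 -0.5  5.8] t 21.98 x-axis [-0.891  0.454 -0.001] -> shift [-0.     -0.0008 -0.1756]
```

Emit:
servo_tool:
  targets:
    - [255,0,0,-0.01,0,0,0]
    - [255,0,0,-0.03,0,0,0]
    - [255,0,0,-0.05,0,0,0]
    - [255,0,0,-0.05,0,0,0]
    - [255,0,0,-0.04,0,0,0]
    - [255,0,0,0,0,0,0]
    - [255,0,0,0,0,0,0]

```text
time_s: 22.85
tool_pos: [0.6069, 0.007, 0.2629]
eef_rot: [0.233, 0.972, -0.0, -0.001]
contact_force: [-0.3, 1.1, -1.1]
finger_gap: 0.0311
```

```bash
python3 - <<'E'
from w import *
go(.6092,.2597,.26)
s=wrist("pics/w9.png")
h=cv2.cvtColor(s["frame"],cv2.COLOR_RGB2HSV);m=((h[...,0]>100)&(h[...,0]<125)&(h[...,1]>150)&(h[...,2]>70)).astype(np.uint8)
n,l,st,c=cv2.connectedComponentsWithStats(m)
for i in range(1,n):
    if st[i,4]>300: print(st[i],np.round(c[i],1),tool_at(s,c[i],-.03))
cv2.imwrite("pics/w9c.png",s["frame"][230:480,160:480,::-1])
E
```

```text
tool [0.6069 0.007  0.2629] gap 0.0311 F [-0.3  1.1 -1.1] t 22.85 x-axis [-0.891  0.454  0.002] -> shift [0.1126 0.2263 0.003 ]
[  399   202   241   267 31429] [552.6 324.6] [0.01683082 0.06978897]
[  260   294   120   160 11403] [320.3 368.8] [1.54507786e-03 9.96790301e-05]
[447 448  28  32 401] [457.1 468. ] [-0.03714721  0.04634963]
```

View pics/w9c.png

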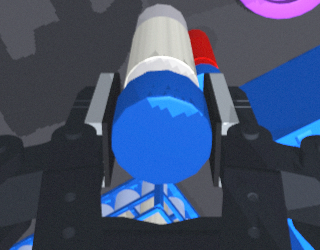

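The tube is held straight by its cap. Moving it over the sleeve.

Emit:
servo_tool:
  targets:
    - [255,0.0161,0.0323,0,0,0,0]
    - [255,0.0161,0.0323,0,0,0,0]
    - [255,0.0161,0.0323,0,0,0,0]
    - [255,0.0161,0.0323,0,0,0,0]
    - [255,0.0161,0.0323,0,0,0,0]
    - [255,0.0161,0.0323,0,0,0,0]
    - [255,0.0161,0.0323,0,0,0,0]
    - [255,0,0,0.03,0,0,0]
    - [255,0,0,0.03,0,0,0]
    - [255,0,0,0.01,0,0,0]
    - [255,0,0,0,0,0,0]
    - [255,0,0,0,0,0,0]

```text
time_s: 24.4
tool_pos: [0.6104, 0.2595, 0.1949]
eef_rot: [0.233, 0.972, 0.0, 0.001]
contact_force: [0.6, 0.2, -0.4]
finger_gap: 0.0315
```

```bash
python3 - <<'E'
from w import *
go(.6092,.2597,.112)
d=snapshot("side");cv2.imwrite("pics/s10.png",cv2.resize(d["frame"][60:230,200:320,::-1],None,fx=3,fy=3,interpolation=cv2.INTER_CUBIC))
E
```

```text
tool [0.6104 0.2595 0.1949] gap 0.0315 F [ 0.6  0.2 -0.4] t 24.4 x-axis [-0.891  0.454 -0.001] -> shift [ 0.0013 -0.0004  0.0829]
```

View pics/s10.png

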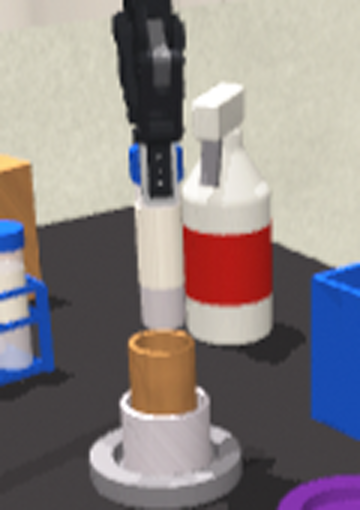

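The tube (u≈162) hangs straight above the sleeve (u≈162). Lowering.

Emit:
servo_tool:
  targets:
    - [255,0.0013,0,0.01,0,0,0]
    - [255,0,0,0.01,0,0,0]
    - [255,0,0,0.01,0,0,0]
    - [255,0,0,0.01,0,0,0]
    - [255,0,0,0.01,0,0,0]
    - [255,0,0,0,0,0,0]
    - [255,0,0,0,0,0,0]

```text
time_s: 25.32
tool_pos: [0.6088, 0.2601, 0.144]
eef_rot: [0.233, 0.972, 0.0, 0.0]
contact_force: [-0.0, 0.3, 0.4]
finger_gap: 0.0316
```

Now 38 mm into the sleeve with no contact. Continuing down.

Emit:
servo_tool:
  targets:
    - [255,0,0,0.01,0,0,0]
    - [255,0,0,0.01,0,0,0]
    - [255,0,0,0.007,0,0,0]
    - [255,0,0,0.003,0,0,0]
    - [255,0,0,0,0,0,0]
    - [255,0,0,0,0,0,0]

```text
time_s: 26.08
tool_pos: [0.6088, 0.2601, 0.1142]
eef_rot: [0.233, 0.972, 0.0, 0.0]
contact_force: [0.2, 0.5, -0.2]
finger_gap: 0.0314
```

Emit:
servo_tool:
  targets:
    - [255,0,0,0.002,0,0,0]
    - [255,0,0,0.001,0,0,0]
    - [255,0,0,0,0,0,0]
    - [255,0,0,0,0,0,0]

```text
time_s: 26.58
tool_pos: [0.6086, 0.26, 0.1109]
eef_rot: [0.233, 0.972, -0.0, 0.0]
contact_force: [0.5, -0.6, -0.3]
finger_gap: 0.0314
```

Emit:
servo_tool:
  targets:
    - [255,0,0,0.001,0,0,0]
    - [255,0,0,0.001,0,0,0]
    - [255,0,0,0,0,0,0]
    - [255,0,0,0,0,0,0]

```text
time_s: 27.08
tool_pos: [0.6092, 0.26, 0.1105]
eef_rot: [0.233, 0.972, 0.0, 0.001]
contact_force: [-1.6, -1.0, 6.3]
finger_gap: 0.0313
```

Floor contact at the expected height (0.1105). Releasing and measuring.

Emit:
servo_tool:
  targets:
    - [160,0,0,0,0,0,0]
    - [140,0,0,0,0,0,0]
    - [100,0,0,0,0,0,0]
    - [50,0,0,0,0,0,0]
    - [0,0,0,0,0,0,0]
    - [0,0,0,0,0,0,0]
    - [0,0,0,-0.01,0,0,0]
    - [0,0,0,-0.03,0,0,0]
    - [0,0,0,-0.05,0,0,0]
    - [0,0,0,-0.05,0,0,0]
    - [0,0,0,0,0,0,0]
    - [0,0,0,0,0,0,0]

```text
time_s: 28.58
tool_pos: [0.6083, 0.26, 0.249]
eef_rot: [0.233, 0.972, 0.0, 0.0]
contact_force: [-0.6, 0.4, -0.2]
finger_gap: 0.0856
```

```bash
python3 - <<'E'
from w import *
import pickle
go(.434,.0165,.25)
s=wrist("pics/w11.png")
h=cv2.cvtColor(s["frame"],cv2.COLOR_RGB2HSV);m=((h[...,0]>100)&(h[...,0]<125)&(h[...,1]>150)&(h[...,2]>70)).astype(np.uint8)
m[:,:230]=0;m[:,410:]=0
n,l,st,c=cv2.connectedComponentsWithStats(m)
for i in range(1,n):
    if st[i,4]>300: print(st[i],np.round(c[i],1),fit.unproj(s,c[i],.141))
h0=h;m=((h[...,0]<20)&(h[...,1]>90)&(h[...,2]>60)).astype(np.uint8);m[:,:230]=0;m[:,410:]=0
n,l,st,c=cv2.connectedComponentsWithStats(m);print(st[1+np.argmax(st[1:,4])])
E
```

```text
tool [0.6083 0.26   0.249 ] gap 0.0856 F [-0.6  0.4 -0.2] t 28.57 x-axis [-0.891  0.454 -0.   ] -> shift [ 0.0449 -0.2961 -0.0011]
[  230   312   180   152 12399] [317.7 384.8] [0.69946051 0.21108106]
[326 401  84  60 800] [381.5 430.9] [0.75580961 0.23471853]
[319 417  42  28 449] [334.8 430.6] [0.74001662 0.20436911]
[296 184  54  31 609]
```

```bash
python3 - <<'E'
from w import *
s=wrist("pics/w12.png")
print(fit.proj(s,np.array([[.608,.2605,.141],[.608,.2605,.121],[.608,.2605,.098]])))
h=cv2.cvtColor(s["frame"],cv2.COLOR_RGB2HSV);print(h[235:265:6,323])
m=((h[...,0]>85)&(h[...,0]<125)&(h[...,1]>110)&(h[...,2]>70)).astype(np.uint8);m[:,:260]=0;m[:,385:]=0;m[290:]=0
n,l,st,c=cv2.connectedComponentsWithStats(m)
for i in range(1,n):
    if st[i,4]>100: print(st[i],np.round(c[i],1),fit.unproj(s,c[i],.141))
E
```

```text
[[321.96358793 244.78736891]
 [321.97512339 236.14771066]
 [321.98657842 227.56829738]]
[[ 94 168 255]
 [ 95 170 255]
 [ 95 176 255]
 [ 96 179 255]
 [ 95 187 255]]
[ 297  216   51   56 2253] [322.2 243.6] [0.60737517 0.26098678]
```

The tube's cap centre is at (0.607,0.261), seated. Now the white cap.

Emit:
servo_tool:
  targets:
    - [0,0.0056,-0.037,0,0,0,0]
    - [0,0.0056,-0.037,0,0,0,0]
    - [0,0.0056,-0.037,0,0,0,0]
    - [0,0.0056,-0.037,0,0,0,0]
    - [0,0.0056,-0.037,0,0,0,0]
    - [0,0.0056,-0.037,0,0,0,0]
    - [0,0.0056,-0.037,0,0,0,0]
    - [0,0.0056,-0.037,0,0,0,0]
    - [0,0,0,0,0,0,0]
    - [0,0,0,0,0,0,0]

```text
time_s: 29.92
tool_pos: [0.4343, 0.0168, 0.2482]
eef_rot: [0.234, 0.972, 0.0, -0.001]
contact_force: [-0.4, -0.2, -0.4]
finger_gap: 0.0853
```

```bash
python3 - <<'E'
from w import *
s=wrist("pics/w13.png");fit.S["w"]=s;g=s["frame"].max(2)
uv=fit.proj(s,np.array([[.434,.0165,.098]]))[0].astype(int);print(uv)
m=(g>110).astype(np.uint8);n,l,st,c=cv2.connectedComponentsWithStats(m,connectivity=4);i=l[uv[1],uv[0]];print(st[i])
def mask(*_):
    k=max(cv2.findContours((l==i).astype(np.uint8),0,1)[0],key=cv2.contourArea);return cv2.fillPoly(np.zeros(m.shape,np.uint8),[cv2.convexHull(k)],1)
fit.mask=mask;p,f=fit.fit([("w",tuple(uv),"")],.098,[(.0305,0),(.0305,.098)]);print(p,f);go(*p,.064)
E
```

```text
[320 227]
[ 278  172   83   96 6055]
[0.43493093 0.0150703 ] 0.03832916145181475
tool [0.4346 0.0171 0.2483] gap 0.0854 F [ 0.3  0.2 -0.3] t 29.98 x-axis [-0.891  0.453  0.001] -> shift [-0.0014 -0.0016  0.1843]
```

Emit:
servo_tool:
  targets:
    - [0,0,-0.001,0.04,0,0,0]
    - [0,0,0,0.04,0,0,0]
    - [0,0,0,0.04,0,0,0]
    - [0,0,0,0.03,0,0,0]
    - [0,0,0,0.02,0,0,0]
    - [0,0,0,0.014,0,0,0]
    - [0,0,0,0,0,0,0]
    - [0,0,0,0,0,0,0]
    - [255,0,0,0,0,0,0]
    - [255,0,0,0,0,0,0]
    - [255,0,0,0,0,0,0]
    - [255,0,0,0,0,0,0]
    - [255,0,0,0,0,0,0]

```text
time_s: 31.6
tool_pos: [0.4346, 0.0156, 0.0659]
eef_rot: [0.233, 0.972, 0.0, 0.001]
contact_force: [-1.6, 0.1, 6.6]
finger_gap: 0.0599
```

Emit:
servo_tool:
  targets:
    - [255,0,0,-0.01,0,0,0]
    - [255,0,0,-0.03,0,0,0]
    - [255,0,0,-0.05,0,0,0]
    - [255,0,0,-0.05,0,0,0]
    - [255,0,0,-0.05,0,0,0]
    - [255,0,0,0,0,0,0]
    - [255,0,0,0,0,0,0]

```text
time_s: 32.48
tool_pos: [0.4333, 0.0158, 0.2546]
eef_rot: [0.233, 0.972, -0.0, -0.0]
contact_force: [-0.0, -0.4, -2.1]
finger_gap: 0.0598
```

```bash
python3 - <<'E'
from w import *
go(.6092,.2597,.25)
s=wrist("pics/w14.png");g=s["frame"].max(2)
# top face: bright columns/rows near the held rim position (321,367)
print(g[230:470:6,321].tolist());print(g[367,200:440:6].tolist())
E
```

```text
tool [0.4333 0.0158 0.2546] gap 0.0598 F [-0.  -0.4 -2.1] t 32.48 x-axis [-0.891  0.454  0.   ] -> shift [-0.0461  0.2971  0.0046]
[131, 132, 132, 133, 131, 133, 133, 135, 134, 113, 243, 241, 239, 239, 240, 240, 240, 240, 240, 167, 168, 167, 168, 163, 165, 165, 169, 165, 168, 163, 164, 165, 166, 164, 166, 165, 167, 163, 30, 35]
[147, 145, 39, 24, 85, 166, 165, 168, 165, 165, 167, 165, 165, 164, 166, 168, 165, 166, 165, 168, 166, 164, 166, 166, 164, 165, 166, 165, 164, 166, 169, 164, 168, 165, 171, 165, 166, 18, 18, 67]
```

Emit:
servo_tool:
  targets:
    - [255,-0.0057,0.0371,0,0,0,0]
    - [255,-0.0057,0.0371,0,0,0,0]
    - [255,-0.0057,0.0371,0,0,0,0]
    - [255,-0.0057,0.0371,0,0,0,0]
    - [255,-0.0057,0.0371,0,0,0,0]
    - [255,-0.0057,0.0371,0,0,0,0]
    - [255,-0.0057,0.0371,0,0,0,0]
    - [255,-0.0057,0.0371,0,0,0,0]
    - [255,0,0,0.02,0,0,0]
    - [255,0,0,0,0,0,0]
    - [255,0,0,0,0,0,0]

```text
time_s: 33.9
tool_pos: [0.6087, 0.2591, 0.2341]
eef_rot: [0.233, 0.972, -0.0, -0.001]
contact_force: [-0.0, 0.1, -0.2]
finger_gap: 0.0597
```

```bash
python3 - <<'E'
from w import *
go(.6085,.2601,.1218)
E
```

```text
tool [0.6087 0.2591 0.2341] gap 0.0597 F [-0.   0.1 -0.2] t 33.9 x-axis [-0.891  0.454  0.001] -> shift [0.0005 0.0009 0.1123]
```

Emit:
servo_tool:
  targets:
    - [255,0.0005,0.0008,0.01,0,0,0]
    - [255,0,0,0.012,0,0,0]
    - [255,0,0,0.012,0,0,0]
    - [255,0,0,0.012,0,0,0]
    - [255,0,0,0.012,0,0,0]
    - [255,0,0,0,0,0,0]
    - [255,0,0,0,0,0,0]

```text
time_s: 34.78
tool_pos: [0.6093, 0.2605, 0.1771]
eef_rot: [0.233, 0.972, 0.0, 0.0]
contact_force: [0.4, 0.3, -0.5]
finger_gap: 0.0593
```

Emit:
servo_tool:
  targets:
    - [255,0,0,0.01,0,0,0]
    - [255,0,0,0.01,0,0,0]
    - [255,0,0,0,0,0,0]
    - [255,0,0,0,0,0,0]

```text
time_s: 35.28
tool_pos: [0.6091, 0.2605, 0.1568]
eef_rot: [0.233, 0.972, -0.0, -0.0]
contact_force: [0.1, -0.8, -0.2]
finger_gap: 0.0596
```

Cap bottom is at about 0.091, below the sleeve top, with no contact. Continuing.

Emit:
servo_tool:
  targets:
    - [255,0,0,0.01,0,0,0]
    - [255,0,0,0.01,0,0,0]
    - [255,0,0,0.007,0,0,0]
    - [255,0,0,0.003,0,0,0]
    - [255,0,0,0,0,0,0]
    - [255,0,0,0,0,0,0]

```text
time_s: 36.02
tool_pos: [0.6093, 0.2605, 0.1272]
eef_rot: [0.233, 0.972, 0.0, 0.0]
contact_force: [0.9, -0.1, -0.6]
finger_gap: 0.0595
```

Emit:
servo_tool:
  targets:
    - [255,0,0,0.002,0,0,0]
    - [255,0,0,0.001,0,0,0]
    - [255,0,0,0,0,0,0]
    - [255,0,0,0,0,0,0]

```text
time_s: 36.52
tool_pos: [0.6091, 0.2605, 0.1238]
eef_rot: [0.233, 0.972, 0.0, -0.0]
contact_force: [-0.4, 0.3, -0.3]
finger_gap: 0.06
```

Emit:
servo_tool:
  targets:
    - [255,0,0,0.001,0,0,0]
    - [255,0,0,0.001,0,0,0]
    - [255,0,0,0,0,0,0]
    - [255,0,0,0,0,0,0]

```text
time_s: 37.02
tool_pos: [0.6092, 0.2605, 0.122]
eef_rot: [0.233, 0.972, 0.0, 0.0]
contact_force: [0.1, -1.5, -0.6]
finger_gap: 0.0594
```

Emit:
servo_tool:
  targets:
    - [255,0,0,0.001,0,0,0]
    - [255,0,0,0.001,0,0,0]
    - [255,0,0,0,0,0,0]
    - [255,0,0,0,0,0,0]

```text
time_s: 37.52
tool_pos: [0.6096, 0.2604, 0.1219]
eef_rot: [0.233, 0.972, 0.0, 0.001]
contact_force: [-3.6, -1.9, 11.2]
finger_gap: 0.0598
```

On the rim (11 N) at the expected height. Releasing, rising and checking.

Emit:
servo_tool:
  targets:
    - [75,0,0,0,0,0,0]
    - [55,0,0,0,0,0,0]
    - [25,0,0,0,0,0,0]
    - [0,0,0,0,0,0,0]
    - [0,0,0,0,0,0,0]
    - [0,0,0,-0.01,0,0,0]
    - [0,0,0,-0.03,0,0,0]
    - [0,0,0,-0.05,0,0,0]
    - [0,0,0,-0.04,0,0,0]
    - [0,0.03,0,-0.01,0,0,0]
    - [0,0.03,0,0,0,0,0]
    - [0,0,0,0,0,0,0]
    - [0,0,0,0,0,0,0]

```text
time_s: 39.15
tool_pos: [0.556, 0.2876, 0.2604]
eef_rot: [0.233, 0.972, 0.0, 0.001]
contact_force: [-0.8, -0.4, -0.4]
finger_gap: 0.0851
```

```bash
python3 - <<'E'
from w import *
go(.6085,.2601,.25)
d=snapshot("side");c=snapshot("scene");w=wrist("pics/w15.png");V=[]
for s,(u0,v0,wd,ht) in [(d,(195,90,120,150)),(c,(440,190,120,150))]:
    im=s["frame"][:,:,::-1].copy()
    f=fit.hull(s,.6078,.2607,[(.0305,.056),(.0305,.154)]);g=fit.hull(s,.6068,.261,[(.052,0),(.052,.018)])
    im=cv2.resize(im[v0:v0+ht,u0:u0+wd],None,fx=3.3,fy=3.3,interpolation=cv2.INTER_CUBIC)
    for q in (f,g): cv2.polylines(im,[np.round((q-[u0,v0])*3.3).astype(int)],True,(0,255,0),1)
    V.append(im)
cv2.imwrite("pics/final.png",np.hstack(V))
E
```

```text
tool [0.556  0.2876 0.2604] gap 0.0851 F [-0.8 -0.4 -0.4] t 39.15 x-axis [-0.891  0.453 -0.001] -> shift [-0.0592 -0.0007  0.0105]
```

View pics/final.png

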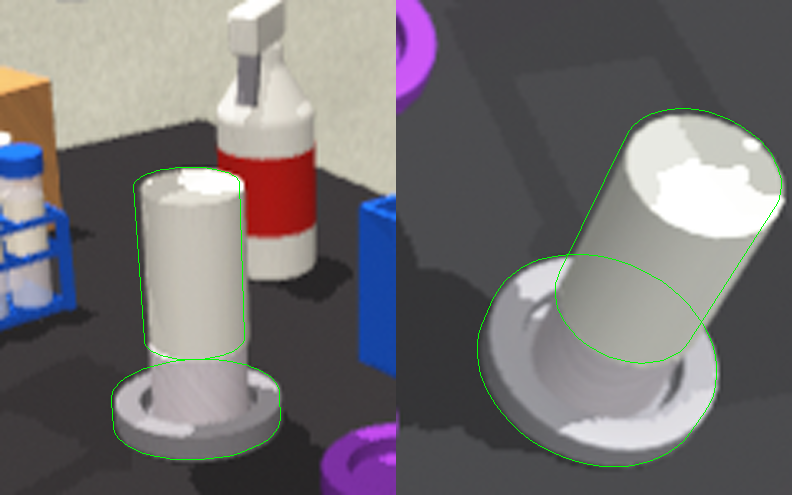

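The cap stands upright and squarely on the canister's rim in both views: side-view edges at u≈147–246 for the cap and 150–247 for the canister. The fingers are clear, so I'm handing in.

```bash
python3 -c "
from rig import job
print(job.hand_in())"
```

```text
the job is handed in; nothing more can be done
None
```

The tube is packed and the job is handed in, 39 s into the run. In order, the canister went into the grey base, then the sleeve, the blue-capped tube and the white cap. Each piece was lowered until it touched (6–11 N) and then released at rest.

**Last checks:**
- **Fit:** the canister rim, sleeve and tube centres were each measured from the wrist camera after placing, and agreed within about 1 mm. The canister is about 3 mm from the pocket centre. All are within the tolerances.
- **Cap:** the final side and scene views show it upright and square on the canister's rim. Both show it about 2 px (2–3 mm) off my predicted outline, close to the calibration error.
- **Sleeve:** it touched about 1 mm higher than I calculated. The later views and the tube's seating height show it on the canister floor.
- **Bystanders:** I did not measure the bottle, jar and dish again at the end; the gripper never came close to them, nor to the red tube or the purple bases.

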